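# Mount the tube rack and rock out the locating block

### The job

Put the white tube rack fully home on the two pegs of the sampler base and let go of it; then take hold of the tight locating block in the nest beside it and rock it well over to each side, first its top towards the rack and then away from it, while its foot is still between the nest's walls, until it frees, without pulling the sprung nest up with it. Finish still holding the block upright over its nest, its foot just clear above the nest's walls by a finger's width or two; leave the rack seated and the other things where they stand.

Things in the scene. Friction and masses are not known exactly. Their poses are not given: they have to be found in the camera images.
- rack_center (a point): Centre of the loose white tube rack (0.2 kg), 38 mm above its underside, z up. Slab 124 (x) by 84 (y) by 30 mm tall with eight shallow wells; on its middle an upright grip fin 50 mm long (x), 14 mm thick (y), from 30 to 76 mm above the underside. Two 13 mm holes go through the slab at x = +48 and -48 mm, y = 0. Starts flat on the bench; either way round fits.
- rack_seat (a point): Point on the top face of the fixed white sampler base (170 x 320 x 25 mm tall), half-way between its two steel pegs, z up. Pegs 10 mm wide, 18 mm tall (top 8 mm tapered) at x = +48 and -48 mm. Home: rack underside on this face (rack_center 38 mm above this point), rack x along this x, either way. The nest's middle lies at y = -150 mm.
- nest_floor (a point): Floor centre of the nest, the block's slot; 6 mm above the base's top; axes as rack_seat (rack on the +y side). Slot length along y: end lips 6 mm tall, 2.5 mm play. Two walls, 24 mm tall above the floor and 54 mm apart, stand at -x and +x; inside them two spring pads a side (at y = +25 and -25 mm, up to 19 mm above the floor) clamp the block. Friction about 7 to 11 N at each end.
- nest (a joint): Rise of the sprung nest on the base, in m: 0 down, 0.012 the stop. Spring and weight hold it down; it begins to rise at about 11 N of upward pull, 1 N more for every 2.5 mm. A straight pull on the block lifts it; freeing one end of the block at a time does not.
- block_center (a point): Centre of the grey locating block (0.11 to 0.2 kg), 40 mm above its underside, which starts on nest_floor, axes parallel to the nest's. Foot 22 (x) by 64 (y) by 32 mm tall; above it the grip part 22 (x) by 44 mm (y), from 32 to 80 mm above the underside. Rocking turns it about x: one end of the foot (y = +32 or -32 mm) rises while it pivots on the other.
- wash_bottle: bystander, to be left alone: white plastic bottle, 60 mm wide, 150 mm tall; origin at the centre of its underside.
- jar: bystander, to be left alone: small amber jar, 44 mm wide, 65 mm tall; origin at the centre of its underside.
- dish: bystander, to be left alone: clear flat round dish, 90 mm wide, 16 mm tall; origin at the centre of its underside.
- tip_box: bystander, to be left alone: closed box, 120 x 80 x 50 mm tall; origin at the centre of its underside.
- beaker: bystander, to be left alone: glass beaker, 64 mm wide, 80 mm tall; origin at the centre of its underside.
- vial: bystander, to be left alone: clear vial with a screw cap, 30 mm wide, 60 mm tall; origin at the centre of its underside.
- screwdriver: bystander, to be left alone: screwdriver lying flat, 200 mm long; origin at the centre of its underside.
Mind the look-alikes: they are no part of the job. Leave any brown or red look-alike of the part that bears rack_center alone.

How it is judged (in metres and radians):
On the way, in this order (a step that is already met when the one before it is completed fails the run):
1. the rack is home on the pegs and let go, the block still in its nest (horizontal distance between rack_center and rack_seat below 0.005 m and z of rack_center in the frame of rack_seat between 0.035 and 0.041 m and angle between the x axis of rack_center and the x axis of rack_seat, either way round below 0.07 rad and angle between rack_center's own z axis and vertical below 0.05 rad and z of block_center in the frame of nest_floor below 0.066 m and horizontal distance between block_center and nest_floor below 0.03 m and contact force between rack and the fingers below 0.1 N), for 0.2 s.
2. the block, still between the nest's walls, is rocked at least 4 degrees with its top towards the rack (z of block_center in the frame of nest_floor below 0.066 m and horizontal distance between block_center and nest_floor below 0.03 m and angle between block_center's own y axis and vertical above 1.6408 rad), for 0.05 s.
3. still between the walls, it is rocked at least 4 degrees the other way (z of block_center in the frame of nest_floor below 0.066 m and horizontal distance between block_center and nest_floor below 0.03 m and angle between block_center's own y axis and vertical below 1.5008 rad), for 0.05 s.
At the end, for the whole second after the job is handed in: Rack home on its pegs (5 mm sideways, 3 mm in height, 4 degrees). The fingers hold the block still, upright within 11 degrees, within 30 mm sideways of its nest, its underside 28 to 76 mm above the nest's floor (4 to 52 mm above the walls), touching nothing else; the nest is down (horizontal distance between rack_center and rack_seat below 0.005 m and z of rack_center in the frame of rack_seat between 0.035 and 0.041 m and angle between the x axis of rack_center and the x axis of rack_seat, either way round below 0.07 rad and angle between rack_center's own z axis and vertical below 0.05 rad and z of block_center in the frame of nest_floor between 0.068 and 0.116 m and horizontal distance between block_center and nest_floor below 0.03 m and angle between block_center's own z axis and vertical below 0.2 rad and linear speed of block below 0.03 m/s and contact force between block and the fingers above 1 N and contact force between block and base below 0.1 N and value of joint nest below 0.002 m); the arm keeps its last pose, push and grip.
It fails at once if the sprung nest is pulled up more than 5 mm (value of joint nest above 0.005 m).
It fails at once if a bystander is moved more than 30 mm (distance of any of wash_bottle, jar, dish, tip_box, beaker, vial, screwdriver from where it was at the start of the episode above 0.03 m).
It also fails if it takes over 56 s, if anything falls off the work surface, if the arm or the gripper's body presses on something with over 40 N, if the wrist force passes 120 N, or if a joint passes its speed limit or range.

### The arm

A 6-joint arm with a two-finger parallel gripper is mounted at the origin on the work surface. World frame = base frame: x ahead of the robot, y to its left, z up, the work surface at z = 0. Lengths are in m, angles in degrees, forces in N, time in s.
With the tool pointing down it reaches from about 0.3 to 0.75 m from the base axis. Payload 8.5 kg.
Tool frame: the origin (TCP) lies on the centre line of the jaws, within the pads' length; the fingertips stand 19 mm ahead of it and the grasp point (between the pads) is the TCP; z points along the fingers, x is the direction in which the jaws open and shut, and the axes are right-handed (so a half turn about z gives the same grasp; the last joint's range is limited). The gripper opens to 85 mm and grips with 20 to 120 N. Pads are 22 mm wide; open, the fingers measure 114 mm over their backs; the gripper's body (76 mm by 85 mm) begins 54 mm behind the grasp point. The pads swing forward as they close: fully open they stand 13 mm farther back than shut.
Start: joints at [57.336, 21.807, 74.336, -0, 83.858, -12.336], TCP at [0.191, 0.516, 0.25] pointing down, gripper open.
Joint ranges: [-178.18, 178.18], [-50.72, 133.34], [12.68, 142.11], [-81.47, 261.47], [9.98, 163.14], [-165.26, 165.26]. Speed limits (degrees/s): [136.94, 136.94, 180, 180, 180, 180].

### API

Orientations are given as a 3x3 rotation matrix whose columns are the frame's x, y, z axes.
In Python, from rig import env, cams, order gives the robot as it stands.
- The arm moves only by the tool step_arm, never from a script. Its argument "steps" is a list of rows, each an object with "xyz": the shift along the tool's x, y, z normalised to -1 to 1, where 1 is 0.04 m, a list of three; "turn": the turn, a rotation vector about the tool's x, y, z normalised to -1 to 1, where 1 is 0.08 rad, a list of three; "gripper": the gripper command: -1 is shut, 1 is fully open, values between are in proportion. A call has 1 to 20 rows; each row shifts and turns the commanded pose from where the row before left it, along the tool's axes as they then stand; what a row does not reach is not made up. A row lasts 1/12 s, in which the tool goes at most 41.7 mm and 7.16 degrees, less where a joint would pass 70% of its speed; a pose out of reach is approached as far as the arm can. A call with a number of a shift or a turn outside -1 to 1 is refused whole. A call with a gripper value outside its range is refused whole. The fingers move at their own pace and stop on an object; "squeeze" is the grip in N (left out, the last holds). Time passes only in rows, so rows that do not move let the fingers close. It gives the time, the measured TCP pose, the force and the opening at its end, in the units of the state.
- env.observe(): the state, without advancing time (a new reading comes with each control period).
- cams.get_image(name): name is "side" or "top" or "wrist"; returns (picture, depth): 384x512x3 uint8, red, green, blue; 384x512 float32, m along the optical axis (not along the pixel's ray), 0 where there is no reading.
- cams.camera_info(name): a dict with "fx", "fy", "cx", "cy" (pixels), "k1" (the pictures are not rectified: a ray, as slopes to the right and down, at radius r is drawn at 1 + k1 r^2 times it, then the intrinsics apply), "extrinsics" (4x4, takes a point from camera to world coordinates). Camera axes: x right, y down, z forward; pixel columns grow to the right and rows downward; lengths in m; the calibration is good to about 2 mm. A picture is of the moment at which its call begins: read the wrist's pose just before it. camera_info takes no time and is no camera call; for the wrist camera it gives the pose at the moment of the call.
- order.close_job(): hands the job in, once; it reports no verdict.
The state is a dict: "time_s": time; "q": joint angles; "qvel": joint speeds; "joint_efforts": joint torques, N m; "position": TCP position; "tool_rot": TCP orientation; "ft_force": force on the tool from outside, world axes, zero at the start; "wrist_torque": the same for the moment, N m; "grip_width": finger opening in m.
Only numpy, scipy, OpenCV 4.12 (cv2) and the standard library are available. Lean on these libraries where they do the work, as an engineer would, in place of code of your own. Each camera call takes 0.05 s, during which the arm holds its last target. There are 200 camera calls.

## Working session

There is one attempt and no reset: what is moved stays moved. The work goes in short steps, Python scripts to look and compute and a tool call to move; the robot and the scene stay as the last step left them, time stands still between calls to the robot, and variables do not carry over. Pictures are saved under pics/ and viewed, about 8 in all and at most 12, crops included, and the job is handed in when it is done.

Besides the shell and the picture viewer there is one more tool, called as name(argument=value, ...) on one line, values as JSON. step_arm: Moves the arm, as the interface text tells. Scaled input: -1 to 1 covers 0.04 m each way for a shift and 0.08 rad each way for a turn. Its arguments: {"type":"object","properties":{"steps":{"type":"array"},"squeeze":{"type":"number"}},"required":["steps"]}

```bash
mkdir -p pics; ls; cat > h.py <<'E'
import numpy as np, cv2
from rig import env, cams, order
def grab(n):
    i=cams.camera_info(n); im,d=cams.get_image(n); return im,d,i
def pts(d,i):
    v,u=np.mgrid[0:d.shape[0],0:d.shape[1]]
    K=np.array([[i['fx'],0,i['cx']],[0,i['fy'],i['cy']],[0,0,1.]])
    p=cv2.undistortPoints(np.stack([u,v],-1).reshape(-1,1,2).astype(float),K,np.array([i['k1'],0,0,0.])).reshape(*d.shape,2)
    P=np.concatenate([p*d[...,None],d[...,None]],-1)
    E=np.array(i['extrinsics']); W=P@E[:3,:3].T+E[:3,3]; W[d==0]=np.nan
    return W
E
python3 - <<'E'
from h import *
print(env.observe())
for n in('top','side'):
    im,d,i=grab(n); np.savez(f'{n}.npz',im=im,W=pts(d,i)); cv2.imwrite(f'pics/{n}.png',im[...,::-1]); print(n,i)
E
```

```text
pics
{'time_s': 0.0, 'q': array([ 5.73357483e+01,  2.18404913e+01,  7.43860280e+01, -4.51871171e-04,
        8.38582153e+01, -1.23357286e+01]), 'qvel': array([ 0.00742201, -0.0681749 ,  0.03645987, -0.1288825 , -0.04177178,
        0.08597779]), 'joint_efforts': array([ 1.42944595e-03, -4.48463702e+01, -2.31279570e+01, -1.28548995e-04,
        4.72577070e-03, -9.60919834e-06]), 'position': array([0.19092263, 0.51550506, 0.24970894]), 'tool_rot': array([[ 3.47401140e-01,  9.37716280e-01, -7.91581794e-04],
       [ 9.37715498e-01, -3.47401905e-01, -1.24923794e-03],
       [-1.44642778e-03, -3.08291831e-04, -9.99998906e-01]]), 'ft_force': array([-1.36745825,  0.29167143, -0.50622102]), 'wrist_torque': array([ 0.02821793, -0.00878323,  0.00380832]), 'grip_width': 0.08526189132091569}
top {'fx': 437.4390035512137, 'fy': 437.4390035512137, 'cx': 258.35574409518847, 'cy': 185.2424189660338, 'k1': -0.12244067813561789, 'extrinsics': array([[ 0.09617884, -0.97278473,  0.21080678,  0.232864  ],
       [-0.99536201, -0.09356603,  0.02235771,  0.01627561],
       [-0.00202489, -0.2119794 , -0.97727204,  1.54301037],
       [ 0.        ,  0.        ,  0.        ,  1.        ]])}
side {'fx': 475.3579949533853, 'fy': 475.3579949533853, 'cx': 252.353343539923, 'cy': 193.38912562226568, 'k1': -0.04487218191758801, 'extrinsics': array([[ 0.87862848, -0.34332573,  0.33187263,  0.04241315],
       [-0.47733409, -0.65015341,  0.59114525, -0.8422597 ],
       [ 0.01281275, -0.67781117, -0.73512438,  1.1705999 ],
       [ 0.        ,  0.        ,  0.        ,  1.        ]])}
```

View pics/top.png

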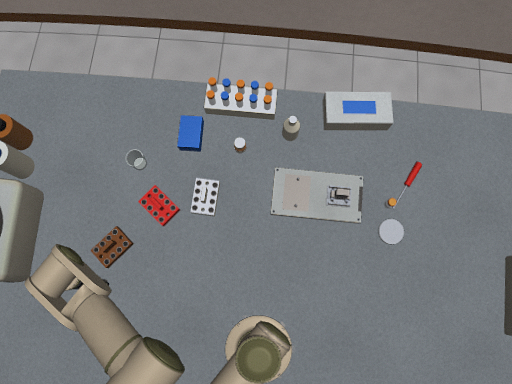

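View pics/side.png

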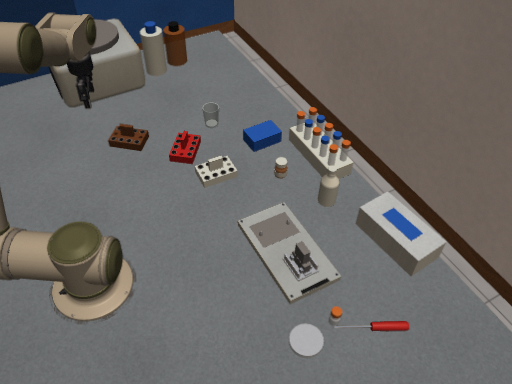

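Candidates in the top view: white rack at (205,197), which is the one I want; red look-alike (159,205); brown look-alike (112,247). The white trays at (240,100) are something else. The base is at (318,195), its pegs are on the grey patch around (297,193), and the block is near (342,197).

```bash
python3 - <<'E'
from h import *
for n,(u0,u1,v0,v1),(bu0,bu1,bv0,bv1) in(('top',(182,226,172,222),(262,372,160,230)),('side',(190,242,150,188),(230,345,195,305))):
    f=np.load(n+'.npz'); W=f['W']; im=f['im']
    w=W[v0:v1,u0:u1].reshape(-1,3); z=w[:,2]
    s=w[(z>.02)&(z<.04)]; r=cv2.minAreaRect(s[:,:2].astype(np.float32)*1000); print(n,'slab',r,np.median(s[:,2]))
    s=w[(z>.06)]; print('fin',cv2.minAreaRect(s[:,:2].astype(np.float32)*1000),s.mean(0),len(s),z[~np.isnan(z)].max())
    w=W[bv0:bv1,bu0:bu1].reshape(-1,3); z=w[:,2]
    s=w[(z>.017)&(z<.035)]; r=cv2.minAreaRect(s[:,:2].astype(np.float32)*1000); print('base',r,np.median(s[:,2]))
    s=w[(z>.085)&(z<.2)]; print('block',s.mean(0),np.median(s,0),len(s),z[~np.isnan(z)].max())
im=np.load('top.npz')['im'][150:235,180:380]
cv2.imwrite('pics/crop.png',cv2.resize(im,None,fx=4,fy=4,interpolation=cv2.INTER_CUBIC)[...,::-1])
E
```

```text
top slab ((501.6403503417969, 236.42044067382812), (86.13258361816406, 125.17867279052734), 87.70659637451172) 0.029848869542295042
fin ((501.0047607421875, 236.47647094726562), (15.491988182067871, 49.01774597167969), 88.25313568115234) [0.50090365 0.23546053 0.07449175] 70 0.08326594129335718
base ((547.2322998046875, -159.81117248535156), (319.0670166015625, 172.6833038330078), 89.75899505615234) 0.025710628107100675
block [ 0.54384412 -0.23244107  0.10784456] [ 0.54313466 -0.23240848  0.11046109] 99 0.11746410982057065
side slab ((503.9246520996094, 279.0585021972656), (175.39480590820312, 126.06450653076172), 88.0298080444336) 0.0289220664371439
fin ((500.5833740234375, 237.78512573242188), (19.14048957824707, 50.66263961791992), 89.65987396240234) [0.50088928 0.23526575 0.07091959] 86 0.08080096395521474
base ((625.6495361328125, -158.98684692382812), (323.5250549316406, 329.44342041015625), 89.62725830078125) 0.024274206265470166
block [ 0.54391439 -0.2367667   0.10448081] [ 0.54216372 -0.23773291  0.10750223] 179 0.11651411866689698
```

View pics/crop.png

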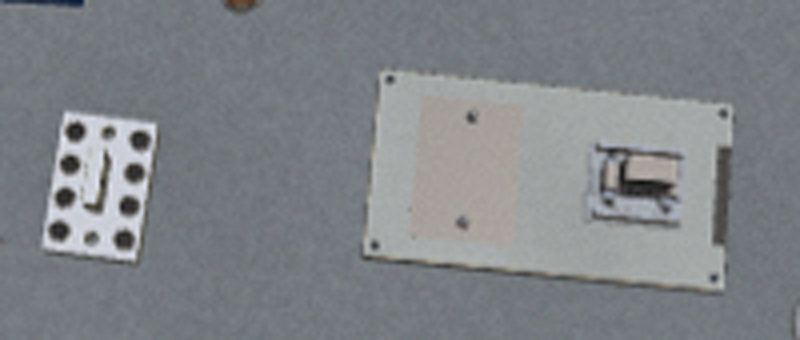

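The crop confirms the choice. The white rack has its fin and two through-holes, and it fits 124 x 84 mm with its slab top at z = 30 mm. The base has two pegs on the beige patch and the block in the nest, at about (0.544, -0.235) with its top near z = 0.11. Next I move above the rack.

step_arm(steps=[{"xyz": [-0.32, 0.81, 0], "turn": [0, 0, 0], "gripper": 1}, {"xyz": [-0.32, 0.81, 0], "turn": [0, 0, 0], "gripper": 1}, {"xyz": [-0.32, 0.81, 0], "turn": [0, 0, 0], "gripper": 1}, {"xyz": [-0.32, 0.81, 0], "turn": [0, 0, 0], "gripper": 1}, {"xyz": [-0.32, 0.81, 0], "turn": [0, 0, 0], "gripper": 1}, {"xyz": [-0.32, 0.81, 0], "turn": [0, 0, 0], "gripper": 1}, {"xyz": [-0.32, 0.81, 0], "turn": [0, 0, 0], "gripper": 1}, {"xyz": [-0.32, 0.81, 0], "turn": [0, 0, 0], "gripper": 1}, {"xyz": [-0.32, 0.81, 0], "turn": [0, 0, 0], "gripper": 1}, {"xyz": [-0.32, 0.81, 0], "turn": [0, 0, 0], "gripper": 1}, {"xyz": [-0.32, 0.81, 0], "turn": [0, 0, 0], "gripper": 1}, {"xyz": [-0.32, 0.81, 0], "turn": [0, 0, 0], "gripper": 1}, {"xyz": [0, 0, 0], "turn": [0, 0, -1], "gripper": 1}, {"xyz": [0, 0, 0], "turn": [0, 0, -1], "gripper": 1}, {"xyz": [0, 0, 0], "turn": [0, 0, -1], "gripper": 1}, {"xyz": [0, 0, 0], "turn": [0, 0, -1], "gripper": 1}, {"xyz": [0, 0, 0], "turn": [0, 0, 0], "gripper": 1}, {"xyz": [0, 0, 0], "turn": [0, 0, 0], "gripper": 1}], squeeze=40)

```text
time_s: 1.6
position: [0.5022, 0.2366, 0.25]
tool_rot: [[0.037, 0.999, -0.001], [0.999, -0.037, -0.0], [-0.0, -0.001, -1.0]]
ft_force: [-0.0, 0.1, 1.2]
grip_width: 0.0854
```

```bash
cat >> h.py <<'E'
def rect(s): 
    r=cv2.minAreaRect(s[:,:2].astype(np.float32)*1000); return [np.round(x,2) for x in r],len(s)
E
python3 - <<'E'
from h import *
o=env.observe(); print(o['position'],o['tool_rot'],o['q'],o['time_s'])
im,d,i=grab('wrist'); W=pts(d,i); np.savez('w1.npz',im=im,W=W); print(i['extrinsics'])
z=W[...,2]; near=(abs(W[...,0]-.501)<.1)&(abs(W[...,1]-.236)<.08)
print('slab',rect(W[near&(z>.022)&(z<.038)])); print('fin',rect(W[near&(z>.068)&(z<.085)]))
cv2.imwrite('pics/w1.png',im[...,::-1])
E
```

```text
[0.50218024 0.23660134 0.25004235] [[ 3.71619994e-02  9.99309056e-01 -6.29184296e-04]
 [ 9.99309237e-01 -3.71621099e-02 -1.64884872e-04]
 [-1.88152762e-04 -6.22622227e-04 -9.99999788e-01]] [ 1.30080080e+01  2.23527134e+01  7.35110730e+01 -1.09613581e-03
  8.41734646e+01 -7.48621608e+01] 1.6
[[ 3.73793718e-02  9.51905885e-01  3.04101904e-01  4.24252184e-01]
 [ 9.99300824e-01 -3.58513767e-02 -1.06086168e-02  2.38867219e-01]
 [ 8.04067163e-04  3.04285827e-01 -9.52580437e-01  3.74539379e-01]
 [ 0.00000000e+00  0.00000000e+00  0.00000000e+00  1.00000000e+00]]
slab ([array([501.59, 239.07]), array([ 84.26, 124.41]), np.float64(87.89)], 5462)
fin ([array([501.45, 238.78]), array([12.74, 49.82]), np.float64(88.24)], 522)
```

View pics/w1.png

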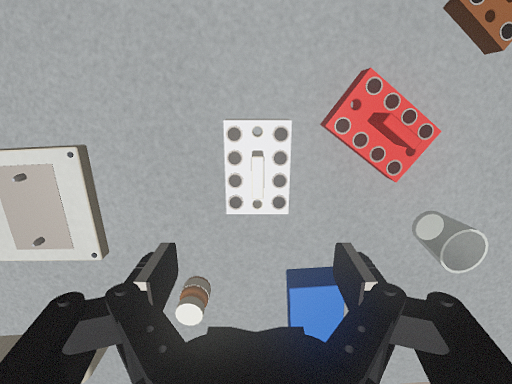

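The wrist view shows the white rack centred near (257,167), and the red look-alike is well clear at (382,125). The rack measures (0.5015, 0.239) with yaw about -2°, so I go down and grip the fin.

step_arm(steps=[{"xyz": [0.04, 0, 1], "turn": [0, 0, 0], "gripper": 1}, {"xyz": [0, 0, 1], "turn": [0, 0, 0], "gripper": 1}, {"xyz": [0, 0, 1], "turn": [0, 0, 0], "gripper": 1}, {"xyz": [0, 0, 1], "turn": [0, 0, 0], "gripper": 1}, {"xyz": [0, 0, 0.43], "turn": [0, 0, 0], "gripper": 1}, {"xyz": [0, 0, 0.42], "turn": [0, 0, 0], "gripper": 0.5}, {"xyz": [0, 0, 0], "turn": [0, 0, 0], "gripper": 0}, {"xyz": [0, 0, 0], "turn": [0, 0, 0], "gripper": -1}, {"xyz": [0, 0, 0], "turn": [0, 0, 0], "gripper": -1}, {"xyz": [0, 0, 0], "turn": [0, 0, 0], "gripper": -1}, {"xyz": [0, 0, 0], "turn": [0, 0, 0], "gripper": -1}, {"xyz": [0, 0, 0], "turn": [0, 0, 0], "gripper": -1}, {"xyz": [0, 0, 0], "turn": [0, 0, 0], "gripper": -1}, {"xyz": [0, 0, 0], "turn": [0, 0, 0], "gripper": -1}], squeeze=60)

```text
time_s: 2.82
position: [0.5029, 0.2385, 0.0575]
tool_rot: [[0.035, 0.999, 0.002], [0.999, -0.035, 0.001], [0.001, 0.002, -1.0]]
ft_force: [-0.3, 1.0, 6.9]
grip_width: 0.0136
```

step_arm(steps=[{"xyz": [0, 0, -0.4], "turn": [0, 0, 0], "gripper": -1}, {"xyz": [0, 0, -1], "turn": [0, 0, 0], "gripper": -1}, {"xyz": [0, 0, -1], "turn": [0, 0, 0], "gripper": -1}, {"xyz": [0, 0, -1], "turn": [0, 0, 0], "gripper": -1}, {"xyz": [-0.5, 0, -0.6], "turn": [0, 0, 0], "gripper": -1}, {"xyz": [-0.9, 0, 0], "turn": [0, 0, 0], "gripper": -1}, {"xyz": [-0.9, 0, 0], "turn": [0, 0, 0], "gripper": -1}, {"xyz": [-0.9, 0, 0], "turn": [0, 0, 0], "gripper": -1}, {"xyz": [-0.9, 0, 0], "turn": [0, 0, 0], "gripper": -1}, {"xyz": [-0.2, 0, 0], "turn": [0, 0, 0], "gripper": -1}, {"xyz": [0, 0, 0], "turn": [0, 0, 0], "gripper": -1}, {"xyz": [0, 0, 0], "turn": [0, 0, 0], "gripper": -1}])

```text
time_s: 3.82
position: [0.4962, 0.0664, 0.2164]
tool_rot: [[0.036, 0.999, -0.0], [0.999, -0.036, 0.0], [0.0, -0.0, -1.0]]
ft_force: [0.4, 0.1, -2.3]
grip_width: 0.0132
```

```bash
python3 - <<'E'
from h import *
o=env.observe(); print(o['position'],o['tool_rot'],o['q'],o['time_s'],o['grip_width'],o['ft_force'])
im,d,i=grab('wrist'); W=pts(d,i); np.savez('w2.npz',im=im,W=W)
z=W[...,2]; p=o['position']
near=(abs(W[...,0]-.51)<.1)&(abs(W[...,1]-p[1])<.06)
print('slab',[ (rect(W[near&(abs(z-h)<.006)]),h) for h in (p[2]-.0275,)]); 
near=(abs(W[...,0]-.545)<.08)&(abs(W[...,1]+.083)<.04)
s=W[near&(z>.033)&(z<.05)]; 
for k in (s[:,0]>.545,s[:,0]<=.545): print('peg',s[k].mean(0),s[k].max(0),s[k].min(0),k.sum()) if k.any() else None
b=(abs(W[...,0]-.547)<.12)&(W[...,1]<.03)&(abs(z-.025)<.005); print('base',rect(W[b]),np.median(W[b][:,2]),W[b].max(0))
cv2.imwrite('pics/w2.png',im[...,::-1])
E
```

```text
[0.49624715 0.06639166 0.21637592] [[ 3.59591563e-02  9.99353256e-01 -8.99144803e-05]
 [ 9.99353185e-01 -3.59591184e-02  3.92580640e-04]
 [ 3.89093495e-04 -1.03973191e-04 -9.99999919e-01]] [-5.96361607e+00  1.85629657e+01  8.53597786e+01  2.24964524e-02
  7.60847175e+01 -9.39082764e+01] 3.8167 0.013154075041631321 [ 0.40625981  0.07944256 -2.31692474]
slab [(([array([495.47,  65.8 ]), array([ 84.26, 125.02]), np.float64(87.86)], 15527), np.float64(0.18887592247741122))]
peg [ 0.59391503 -0.081185    0.03903448] [ 0.5986035  -0.07743186  0.04428434] [ 0.59093378 -0.0860219   0.03341711] 56
peg [ 0.49833669 -0.08021991  0.03926262] [ 0.50283802 -0.07703833  0.04484913] [ 0.49427595 -0.08452821  0.03327032] 66
base ([array([ 546.84, -162.53]), array([283.69, 170.35]), np.float64(89.73)], 19255) 0.025783828765873373 [ 0.63188606 -0.02030889  0.02998274]
```

View pics/w2.png

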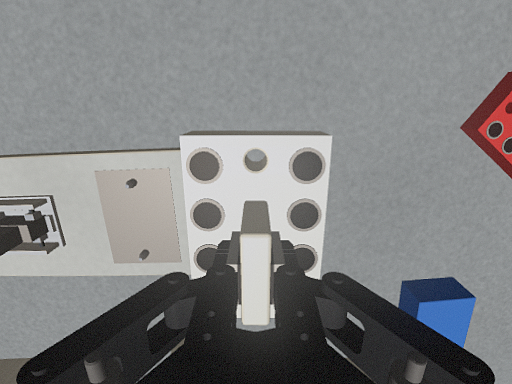

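The wrist view shows the rack gripped straight. The pegs are at about (131,183) and (144,254), the patch is around them, and the nest is at the left. I refine the seat from the peg tips and the patch.

```bash
python3 - <<'E'
from h import *
for n in('w2','top'):
    f=np.load(n+'.npz'); W=f['W']; im=f['im'].astype(int); z=W[...,2]
    near=(abs(W[...,0]-.545)<.08)&(abs(W[...,1]+.083)<.05)
    for zz in (.036,.039,.041):
        s=W[near&(z>zz)&(z<.05)]
        print(n,zz,[(s[k].mean(0).round(4),k.sum()) for k in (s[:,0]>.545,s[:,0]<=.545) if k.any()])
    near=(abs(W[...,0]-.545)<.1)&(abs(W[...,1]+.09)<.08)&(abs(z-.025)<.006)
    rb=im[...,0]-im[...,2]; 
    m=near&(rb>10); print('patch',rect(W[m]),W[m].mean(0),np.percentile(rb[near],[5,25,50,75,95]))
    m=cv2.morphologyEx(m.astype(np.uint8),cv2.MORPH_OPEN,np.ones((5,5))); print(rect(W[m>0]))
    # base x edges vs y
    for y in (-.05,-.1,-.13):
        b=(abs(W[...,1]-y)<.006)&(abs(z-.025)<.004)&(abs(W[...,0]-.547)<.12); print(y,W[b][:,0].min().round(4),W[b][:,0].max().round(4)) if b.any() else 0
E
```

```text
w2 0.036 [(array([ 0.594 , -0.0815,  0.0402]), np.int64(44)), (array([ 0.4985, -0.0805,  0.04  ]), np.int64(57))]
w2 0.039 [(array([ 0.5943, -0.0816,  0.0417]), np.int64(29)), (array([ 0.4988, -0.0811,  0.0419]), np.int64(33))]
w2 0.041 [(array([ 0.5945, -0.0821,  0.0429]), np.int64(17)), (array([ 0.4988, -0.0817,  0.0428]), np.int64(22))]
patch ([array([546.99, -95.26]), array([147.25, 169.86]), np.float64(89.81)], 6691) [ 0.54041094 -0.0825792   0.02612737] [ 2.  3.  8. 13. 15.]
([array([547.51, -82.81]), array([ 92.33, 127.95]), np.float64(89.42)], 6175)
-0.05 0.4637 0.6272
-0.1 0.4628 0.6306
-0.13 0.4626 0.6314
top 0.036 [(array([ 0.599 , -0.0854,  0.0398]), np.int64(6)), (array([ 0.5001, -0.0853,  0.0396]), np.int64(5))]
top 0.039 [(array([ 0.5935, -0.0851,  0.0421]), np.int64(3)), (array([ 0.5006, -0.083 ,  0.0419]), np.int64(2))]
top 0.041 [(array([ 0.5952, -0.0858,  0.0456]), np.int64(1)), (array([ 0.4985, -0.083 ,  0.0438]), np.int64(1))]
patch ([array([536.96, -91.65]), array([155.34, 149.6 ]), np.float64(89.64)], 548) [ 0.54209237 -0.08539753  0.02545979] [-5. -3. -1. 11. 13.]
([array([0., 0.]), array([0., 0.]), np.float64(0.0)], 0)
-0.05 0.4624 0.6295
-0.1 0.4638 0.6308
-0.13 0.4632 0.6308
```

step_arm(steps=[{"xyz": [-0.74, 0.29, 0], "turn": [0, 0, 0], "gripper": -1}, {"xyz": [-0.74, 0.28, 0], "turn": [0, 0, 0], "gripper": -1}, {"xyz": [-0.74, 0.29, 0], "turn": [0, 0, 0], "gripper": -1}, {"xyz": [-0.74, 0.28, 0], "turn": [0, 0, 0], "gripper": -1}, {"xyz": [-0.73, 0.29, 0], "turn": [0, 0, 0], "gripper": -1}, {"xyz": [0, 0, 0.5], "turn": [0, 0, -0.38], "gripper": -1}, {"xyz": [0, 0, 1], "turn": [0, 0, 0], "gripper": -1}, {"xyz": [0, 0, 0.8], "turn": [0, 0, 0], "gripper": -1}, {"xyz": [0, 0, 0.4], "turn": [0, 0, 0], "gripper": -1}, {"xyz": [0, 0, 0], "turn": [0, 0, 0], "gripper": -1}, {"xyz": [0, 0, 0], "turn": [0, 0, 0], "gripper": -1}])

```text
time_s: 4.78
position: [0.5487, -0.082, 0.1083]
tool_rot: [[0.003, 1.0, -0.001], [1.0, -0.003, 0.0], [0.0, -0.001, -1.0]]
ft_force: [0.5, 0.6, -1.6]
grip_width: 0.0135
```

```bash
python3 - <<'E'
from h import *
o=env.observe(); print(o['position'],o['tool_rot'],o['time_s'],o['ft_force'])
im,d,i=grab('wrist'); W=pts(d,i); np.savez('w3.npz',im=im,W=W); p=o['position']; z=W[...,2]
near=(abs(W[...,0]-.547)<.1)&(abs(W[...,1]-p[1])<.06)
print('slab',rect(W[near&(abs(z-p[2]+.0275)<.006)]),p[2]-.0275)
cv2.imwrite('pics/w3.png',im[...,::-1])
E
```

```text
[ 0.54872847 -0.08201868  0.10826872] [[ 2.73324011e-03  9.99995897e-01 -8.57181335e-04]
 [ 9.99996176e-01 -2.73287827e-03  4.23025096e-04]
 [ 4.20680789e-04 -8.58334286e-04 -9.99999543e-01]] 4.7833 [ 0.47495191  0.6379271  -1.59859099]
slab ([array([547.95, -82.62]), array([ 84.58, 124.88]), np.float64(89.8)], 15533) 0.08076871711003791
```

View pics/w3.png

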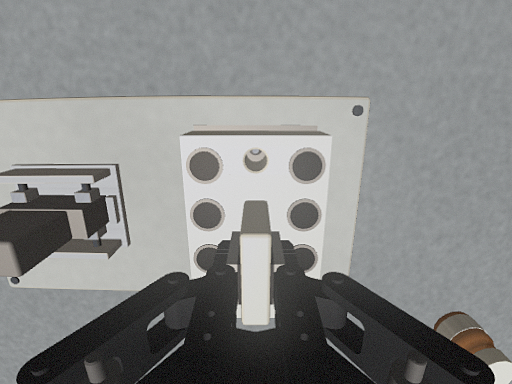

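The front peg shows centred sideways through the hole at (256,155). I shift 1 mm back in x and go down slowly.

step_arm(steps=[{"xyz": [0, -0.025, 0], "turn": [0, 0, 0], "gripper": -1}, {"xyz": [0, 0, 0.1], "turn": [0, 0, 0], "gripper": -1}, {"xyz": [0, 0, 0.1], "turn": [0, 0, 0], "gripper": -1}, {"xyz": [0, 0, 0.1], "turn": [0, 0, 0], "gripper": -1}, {"xyz": [0, 0, 0.1], "turn": [0, 0, 0], "gripper": -1}, {"xyz": [0, 0, 0], "turn": [0, 0, 0], "gripper": -1}])

```text
time_s: 5.33
position: [0.5473, -0.0831, 0.0916]
tool_rot: [[0.005, 1.0, -0.0], [1.0, -0.005, 0.0], [0.0, -0.001, -1.0]]
ft_force: [1.1, 0.7, -2.4]
grip_width: 0.0136
```

step_arm(steps=[{"xyz": [0, 0, 0.06], "turn": [0, 0, 0], "gripper": -1}, {"xyz": [0, 0, 0.06], "turn": [0, 0, 0], "gripper": -1}, {"xyz": [0, 0, 0.06], "turn": [0, 0, 0], "gripper": -1}, {"xyz": [0, 0, 0.05], "turn": [0, 0, 0], "gripper": -1}, {"xyz": [0, 0, 0], "turn": [0, 0, 0], "gripper": -1}, {"xyz": [0, 0, 0], "turn": [0, 0, 0], "gripper": -1}])

```text
time_s: 5.83
position: [0.5474, -0.0831, 0.083]
tool_rot: [[0.004, 1.0, -0.0], [1.0, -0.004, 0.0], [0.0, -0.0, -1.0]]
ft_force: [1.6, 0.3, -2.5]
grip_width: 0.0134
```

step_arm(steps=[{"xyz": [0, 0, 0.03], "turn": [0, 0, 0], "gripper": -1}, {"xyz": [0, 0, 0.02], "turn": [0, 0, 0], "gripper": -1}, {"xyz": [0, 0, 0], "turn": [0, 0, 0], "gripper": -1}])

```text
time_s: 6.08
position: [0.5474, -0.0831, 0.0825]
tool_rot: [[0.004, 1.0, 0.001], [1.0, -0.004, -0.0], [-0.0, 0.001, -1.0]]
ft_force: [-4.6, 2.1, 10.4]
grip_width: 0.0132
```

The rack is bottomed: TCP z is 0.0825 as predicted, with 10 N of contact. I let go, rise and move over towards the block.

step_arm(steps=[{"xyz": [0, 0, -0.05], "turn": [0, 0, 0], "gripper": -0.5}, {"xyz": [0, 0, 0], "turn": [0, 0, 0], "gripper": 0.3}, {"xyz": [0, 0, 0], "turn": [0, 0, 0], "gripper": 0.3}, {"xyz": [0, 0, 0], "turn": [0, 0, 0], "gripper": 0.6}, {"xyz": [0, 0, 0], "turn": [0, 0, 0], "gripper": 0.6}, {"xyz": [0, 0, -0.3], "turn": [0, 0, 0], "gripper": 0.6}, {"xyz": [0, 0, -1], "turn": [0, 0, 0], "gripper": 0.6}, {"xyz": [0, 0, -1], "turn": [0, 0, 0], "gripper": 0.6}, {"xyz": [0, 0, -0.9], "turn": [0, 0, 0], "gripper": 0.6}, {"xyz": [-0.5, 0, 0], "turn": [0, 0, 0], "gripper": 1}, {"xyz": [-0.9, 0, 0], "turn": [0, 0, 0], "gripper": 1}, {"xyz": [-0.9, 0, 0], "turn": [0, 0, 0], "gripper": 1}, {"xyz": [-0.9, 0, 0], "turn": [0, 0, 0], "gripper": 1}, {"xyz": [-0.6, 0, 0], "turn": [0, 0, 0], "gripper": 1}, {"xyz": [0, 0, 0], "turn": [0, 0, 0], "gripper": 1}, {"xyz": [0, 0, 0], "turn": [0, 0, 0], "gripper": 1}])

```text
time_s: 7.42
position: [0.5464, -0.236, 0.2106]
tool_rot: [[0.006, 1.0, -0.001], [1.0, -0.006, 0.001], [0.001, -0.001, -1.0]]
ft_force: [-0.0, 0.1, -0.4]
grip_width: 0.0855
```

```bash
python3 - <<'E'
from h import *
o=env.observe(); print(o['position'],o['tool_rot'],o['q'],o['time_s'],o['ft_force'],o['wrist_torque'])
im,d,i=grab('wrist'); W=pts(d,i); np.savez('w4.npz',im=im,W=W); z=W[...,2]
b=(abs(W[...,0]-.545)<.06)&(abs(W[...,1]+.235)<.06)
for a,c in ((.105,.117),(.058,.068),(.05,.058)): print(a,rect(W[b&(z>a)&(z<c)]),np.median(z[b&(z>a)&(z<c)]))
r=(abs(W[...,0]-.547)<.1)&(abs(W[...,1]+.083)<.06)&(z>.045)&(z<.065); print('rack',rect(W[r]),np.median(z[r]))
cv2.imwrite('pics/w4.png',im[...,::-1])
E
```

```text
[ 0.54643255 -0.23603711  0.21056037] [[ 6.44395898e-03  9.99979004e-01 -6.83933153e-04]
 [ 9.99979027e-01 -6.44351202e-03  6.53721102e-04]
 [ 6.49300445e-04 -6.88131360e-04 -9.99999552e-01]] [-3.47509335e+01  2.80564310e+01  7.06686819e+01  8.53569621e-03
  8.13284343e+01 -1.24383023e+02] 7.4167 [-0.03032028  0.07051477 -0.36142253] [-0.00638424  0.0719494   0.03970453]
0.105 ([array([ 546.48, -232.24]), array([44.  , 22.04]), np.float64(89.38)], 1262) 0.11160383906845235
0.058 ([array([ 546.49, -232.16]), array([64.13, 22.33]), np.float64(89.84)], 400) 0.06361930838899493
0.05 ([array([ 546.3 , -232.24]), array([77.54, 65.6 ]), np.float64(89.65)], 845) 0.05526135100352081
rack ([array([546.71, -83.25]), array([ 86.01, 125.18]), np.float64(89.97)], 6960) 0.05614017838249993
```

View pics/w4.png

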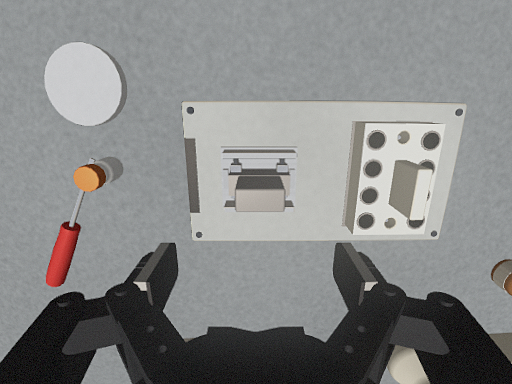

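The picture shows the rack flat on its base at (398,180), with its slab top at z = 0.056 and its centre at (0.5467, -0.083). The block is at (260,195), which is (0.5465, -0.232), with its top at 0.111 and matching axes. I grip the block across y, keeping the tips above the foot shoulder.

step_arm(steps=[{"xyz": [0.09, 0, 0.5], "turn": [0, 0, 0], "gripper": 1}, {"xyz": [0, 0, 1], "turn": [0, 0, 0], "gripper": 1}, {"xyz": [0, 0, 1], "turn": [0, 0, 0], "gripper": 1}, {"xyz": [0, 0, 0.53], "turn": [0, 0, 0], "gripper": 1}, {"xyz": [0, 0, 0], "turn": [0, 0, 0], "gripper": 0.5}, {"xyz": [0, 0, 0], "turn": [0, 0, 0], "gripper": 0.3}, {"xyz": [0, 0, 0], "turn": [0, 0, 0], "gripper": 0.15}, {"xyz": [0, 0, 0], "turn": [0, 0, 0], "gripper": 0}, {"xyz": [0, 0, 0], "turn": [0, 0, 0], "gripper": -1}, {"xyz": [0, 0, 0], "turn": [0, 0, 0], "gripper": -1}, {"xyz": [0, 0, 0], "turn": [0, 0, 0], "gripper": -1}, {"xyz": [0, 0, 0], "turn": [0, 0, 0], "gripper": -1}], squeeze=100)

```text
time_s: 8.47
position: [0.5477, -0.2321, 0.0926]
tool_rot: [[0.005, 1.0, 0.004], [1.0, -0.005, -0.002], [-0.002, 0.004, -1.0]]
ft_force: [0.3, 0.8, 6.8]
grip_width: 0.0431
```

```bash
cat > arc.py <<'E'
# rows for a turn of dth (deg, + = top towards +y/rack) about a world (y,z) pivot given in nest frame (y0=-.2322,z0=.031)
import sys; from h import *
def rows(dth,py,pz,n,p=None,R=None):
    o=env.observe(); p=o['position'] if p is None else p; th=np.radians(dth)/n
    R=o['tool_rot']; phi=np.arctan2(R[1,2]*1.0,-R[2,2])  # tilt; tool z=(.,sin,-cos) -> finger tips to +y = top away
    r=np.array([p[1]-(-.2322+py), p[2]-(.031+pz)]) # from pivot, y,z
    tilt=-phi
    out=[]
    for k in range(n):
        c,s=np.cos(th),np.sin(th); rn=np.array([c*r[0]+s*r[1],-s*r[0]+c*r[1]]); d=rn-r
        # tool x=(y:cos t, z:-sin t), tool z=(y:-sin t,z:-cos t), t = tilt before row
        t=tilt; out.append([round((d[0]*np.cos(t)-d[1]*np.sin(t))/.04,3),round((-d[0]*np.sin(t)-d[1]*np.cos(t))/.04,3),round(-th/.08,3)]); r=rn; tilt+=th
    print('tilt',np.degrees(-phi).round(2),'pos',p.round(4),'F',o['ft_force'].round(1),'T',o['wrist_torque'].round(2)); print('per row x,z,turn_y:',out); print('end y,z',r+[-.2322+py,.031+pz])
a=[float(x) for x in sys.argv[1:]]
rows(a[0],a[1],a[2],int(a[3]))
E
python3 arc.py 6 .030 0 6
```

```text
tilt 0.14 pos [ 0.5477 -0.2321  0.0926] F [0.3 0.8 6.8] T [0.24 0.01 0.02]
per row x,z,turn_y: [[np.float64(0.027), np.float64(-0.013), np.float64(-0.218)], [np.float64(0.027), np.float64(-0.013), np.float64(-0.218)], [np.float64(0.027), np.float64(-0.013), np.float64(-0.218)], [np.float64(0.027), np.float64(-0.013), np.float64(-0.218)], [np.float64(0.027), np.float64(-0.013), np.float64(-0.218)], [np.float64(0.027), np.float64(-0.013), np.float64(-0.218)]]
end y,z [-0.22547678  0.09536071]
```

step_arm(steps=[{"xyz": [0.027, 0, -0.013], "turn": [0, -0.22, 0], "gripper": -1}, {"xyz": [0.027, 0, -0.013], "turn": [0, -0.22, 0], "gripper": -1}, {"xyz": [0.027, 0, -0.013], "turn": [0, -0.22, 0], "gripper": -1}, {"xyz": [0.027, 0, -0.013], "turn": [0, -0.22, 0], "gripper": -1}, {"xyz": [0.027, 0, -0.013], "turn": [0, -0.22, 0], "gripper": -1}, {"xyz": [0.027, 0, -0.013], "turn": [0, -0.22, 0], "gripper": -1}, {"xyz": [0, 0, 0], "turn": [0, 0, 0], "gripper": -1}, {"xyz": [0, 0, 0], "turn": [0, 0, 0], "gripper": -1}])

```text
time_s: 9.13
position: [0.5478, -0.2255, 0.0953]
tool_rot: [[0.005, 1.0, 0.004], [0.994, -0.004, -0.108], [-0.108, 0.004, -0.994]]
ft_force: [-0.5, -0.8, 7.2]
grip_width: 0.0432
```

```bash
python3 arc.py 6 .030 0 6
```

```text
tilt 6.2 pos [ 0.5478 -0.2255  0.0953] F [-0.5 -0.8  7.2] T [0.12 0.09 0.01]
per row x,z,turn_y: [[np.float64(0.027), np.float64(-0.013), np.float64(-0.218)], [np.float64(0.027), np.float64(-0.013), np.float64(-0.218)], [np.float64(0.027), np.float64(-0.013), np.float64(-0.218)], [np.float64(0.027), np.float64(-0.013), np.float64(-0.218)], [np.float64(0.027), np.float64(-0.013), np.float64(-0.218)], [np.float64(0.027), np.float64(-0.013), np.float64(-0.218)]]
end y,z [-0.2186419   0.09736956]
```

step_arm(steps=[{"xyz": [0.027, 0, -0.013], "turn": [0, -0.22, 0], "gripper": -1}, {"xyz": [0.027, 0, -0.013], "turn": [0, -0.22, 0], "gripper": -1}, {"xyz": [0.027, 0, -0.013], "turn": [0, -0.22, 0], "gripper": -1}, {"xyz": [0.027, 0, -0.013], "turn": [0, -0.22, 0], "gripper": -1}, {"xyz": [0.027, 0, -0.013], "turn": [0, -0.22, 0], "gripper": -1}, {"xyz": [0.027, 0, -0.013], "turn": [0, -0.22, 0], "gripper": -1}, {"xyz": [0.027, 0, -0.013], "turn": [0, -0.22, 0], "gripper": -1}, {"xyz": [0, 0, 0], "turn": [0, 0, 0], "gripper": -1}, {"xyz": [0, 0, 0], "turn": [0, 0, 0], "gripper": -1}])

```text
time_s: 9.88
position: [0.5478, -0.2174, 0.0977]
tool_rot: [[0.005, 1.0, 0.003], [0.973, -0.004, -0.229], [-0.229, 0.004, -0.973]]
ft_force: [-0.2, -0.6, 8.2]
grip_width: 0.043
```

```bash
python3 arc.py 6 .030 0 6; python3 - <<'E'
from h import *
im,d,i=grab('wrist'); cv2.imwrite('pics/w5.png',im[...,::-1])
W=pts(d,i); np.savez('w5.npz',im=im,W=W)
im2,d2,i2=grab('side'); a=im2[200:320,220:360]; 
c=np.hstack([cv2.resize(im[100:310,120:400],(533,400)),cv2.resize(a,(467,400),interpolation=cv2.INTER_CUBIC)]); cv2.imwrite('pics/c5.png',cv2.resize(c,(800,320))[...,::-1])
E
```

```text
tilt 13.26 pos [ 0.5478 -0.2174  0.0977] F [-0.2 -0.6  8.2] T [-0.02  0.1  -0.05]
per row x,z,turn_y: [[np.float64(0.027), np.float64(-0.013), np.float64(-0.218)], [np.float64(0.027), np.float64(-0.013), np.float64(-0.218)], [np.float64(0.027), np.float64(-0.013), np.float64(-0.218)], [np.float64(0.027), np.float64(-0.013), np.float64(-0.218)], [np.float64(0.027), np.float64(-0.013), np.float64(-0.218)], [np.float64(0.027), np.float64(-0.013), np.float64(-0.218)]]
end y,z [-0.21036042  0.098916  ]
```

View pics/c5.png

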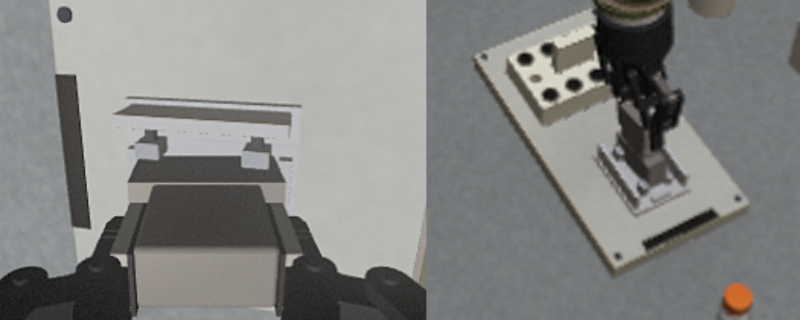

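The left panel shows the block's foot parallel to the fingers, so it hasn't slipped. It leans against the nest wall line, and the right panel shows the top leaning towards the seated rack. I carry on tilting.

step_arm(steps=[{"xyz": [0.027, 0, -0.013], "turn": [0, -0.22, 0], "gripper": -1}, {"xyz": [0.027, 0, -0.013], "turn": [0, -0.22, 0], "gripper": -1}, {"xyz": [0.027, 0, -0.013], "turn": [0, -0.22, 0], "gripper": -1}, {"xyz": [0.027, 0, -0.013], "turn": [0, -0.22, 0], "gripper": -1}, {"xyz": [0.027, 0, -0.013], "turn": [0, -0.22, 0], "gripper": -1}, {"xyz": [0.027, 0, -0.013], "turn": [0, -0.22, 0], "gripper": -1}, {"xyz": [0.027, 0, -0.013], "turn": [0, -0.22, 0], "gripper": -1}, {"xyz": [0.027, 0, -0.013], "turn": [0, -0.22, 0], "gripper": -1}, {"xyz": [0, 0, 0], "turn": [0, 0, 0], "gripper": -1}, {"xyz": [0, 0, 0], "turn": [0, 0, 0], "gripper": -1}])

```text
time_s: 10.82
position: [0.548, -0.208, 0.0994]
tool_rot: [[0.005, 1.0, 0.003], [0.931, -0.004, -0.364], [-0.364, 0.004, -0.931]]
ft_force: [-0.8, 0.0, 10.2]
grip_width: 0.0427
```

```bash
python3 arc.py -14 -0.0315 .0213 14; python3 - <<'E'
from h import *
im,d,i=grab('side'); W=pts(d,i); p=env.observe()['position']
b=(abs(W[...,0]-.54)<.03)&(abs(W[...,1]+.24)<.06); 
w=np.load('w4.npz')['W']
# lowest -y corner of foot estimated from rigid kinematics
E
```

```text
tilt 21.34 pos [ 0.548  -0.208   0.0994] F [-0.8  0.  10.2] T [-0.16  0.15 -0.02]
per row x,z,turn_y: [[np.float64(-0.028), np.float64(-0.015), np.float64(0.218)], [np.float64(-0.028), np.float64(-0.015), np.float64(0.218)], [np.float64(-0.028), np.float64(-0.015), np.float64(0.218)], [np.float64(-0.028), np.float64(-0.015), np.float64(0.218)], [np.float64(-0.028), np.float64(-0.015), np.float64(0.218)], [np.float64(-0.028), np.float64(-0.015), np.float64(0.218)], [np.float64(-0.028), np.float64(-0.015), np.float64(0.218)], [np.float64(-0.028), np.float64(-0.015), np.float64(0.218)], [np.float64(-0.028), np.float64(-0.015), np.float64(0.218)], [np.float64(-0.028), np.float64(-0.015), np.float64(0.218)], [np.float64(-0.028), np.float64(-0.015), np.float64(0.218)], [np.float64(-0.028), np.float64(-0.015), np.float64(0.218)], [np.float64(-0.028), np.float64(-0.015), np.float64(0.218)], [np.float64(-0.028), np.float64(-0.015), np.float64(0.218)]]
end y,z [-0.22099684  0.11145055]
```

```bash
python3 arc.py -27.3 -0.0099 .016 27 | sed 's/np.float64//g' | cut -c1-140,900-
```

```text
tilt 21.33 pos [ 0.5479 -0.208   0.0994] F [-0.5  0.3  9.2] T [-0.16  0.15  0.05]
per row x,z,turn_y: [[(-0.027), (-0.005), (0.221)], [(-0.027), (-0.005), (0.221)], [(-0.027), (-0.005), (0.221)], [(-0.027), (-0.005), (0.22
end y,z [-0.23579612  0.10919867]
```

step_arm(steps=[{"xyz": [-0.027, 0, -0.007], "turn": [0, 0.22, 0], "gripper": -1}, {"xyz": [-0.027, 0, -0.007], "turn": [0, 0.22, 0], "gripper": -1}, {"xyz": [-0.027, 0, -0.007], "turn": [0, 0.22, 0], "gripper": -1}, {"xyz": [-0.027, 0, -0.007], "turn": [0, 0.22, 0], "gripper": -1}, {"xyz": [-0.027, 0, -0.007], "turn": [0, 0.22, 0], "gripper": -1}, {"xyz": [-0.027, 0, -0.007], "turn": [0, 0.22, 0], "gripper": -1}, {"xyz": [-0.027, 0, -0.007], "turn": [0, 0.22, 0], "gripper": -1}, {"xyz": [-0.027, 0, -0.007], "turn": [0, 0.22, 0], "gripper": -1}, {"xyz": [-0.027, 0, -0.007], "turn": [0, 0.22, 0], "gripper": -1}, {"xyz": [-0.027, 0, -0.007], "turn": [0, 0.22, 0], "gripper": -1}, {"xyz": [-0.027, 0, -0.007], "turn": [0, 0.22, 0], "gripper": -1}, {"xyz": [-0.027, 0, -0.007], "turn": [0, 0.22, 0], "gripper": -1}, {"xyz": [0, 0, 0], "turn": [0, 0, 0], "gripper": -1}])

```text
time_s: 11.95
position: [0.5479, -0.2196, 0.1061]
tool_rot: [[0.005, 1.0, 0.004], [0.987, -0.005, -0.158], [-0.158, 0.005, -0.987]]
ft_force: [-0.4, 4.8, 16.8]
grip_width: 0.0431
```

```bash
cat > st.py <<'E'
# block underside corners (nest frame, mm) from grip kinematics (TCP 61.6 mm above underside, mid)
from h import *
o=env.observe(); R=o['tool_rot']; p=o['position']; t=np.arctan2(-R[1,2],-R[2,2])
y,z=(p[1]+.2322)*1e3,(p[2]-.031)*1e3
f=lambda a,b:(np.round(y+a*np.cos(t)+b*np.sin(t),1),np.round(z-a*np.sin(t)+b*np.cos(t),1))
print('tilt',np.degrees(t).round(2),'-y',f(-32,-61.6),'+y',f(32,-61.6),'centre',f(0,-21.6),'F',o['ft_force'].round(1),'T',o['wrist_torque'].round(2),'w',o['grip_width'].round(4),'t',o['time_s'])
E
python3 st.py
```

```text
Traceback (most recent call last):
  File "st.py", line 6, in <module>
    print('tilt',np.degrees(t).round(2),'-y',f(-32,-61.6),'+y',f(32,-61.6),'centre',f(0,-21.6),'F',o['ft_force'].round(1),'T',o['wrist_torque'].round(2),'w',o['grip_width'].round(4),'t',o['time_s'])
                                                                                                                                                             ^^^^^^^^^^^^^^^^^^^^^
AttributeError: 'float' object has no attribute 'round'
```

```bash
sed -i "s/o\['grip_width'\].round(4)/o['grip_width']/" st.py; python3 st.py; python3 - <<'E'
from h import *
im,d,i=grab('wrist'); im2,d2,i2=grab('side'); a=im2[200:320,220:360]
c=np.hstack([cv2.resize(im[100:310,120:400],(533,400)),cv2.resize(a,(467,400),interpolation=cv2.INTER_CUBIC)]); cv2.imwrite('pics/c6.png',cv2.resize(c,(800,320))[...,::-1])
E
```

```text
tilt 9.1 -y (np.float64(-28.8), np.float64(19.4)) +y (np.float64(34.4), np.float64(9.2)) centre (np.float64(9.1), np.float64(53.8)) F [-0.4  4.8 16.8] T [-0.38  0.22 -0.03] w 0.043059500181480345 t 11.95
```

View pics/c6.png

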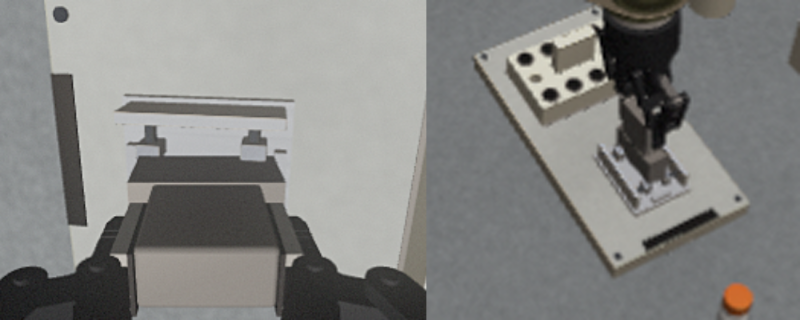

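The block still sits square in the grip. Its -y end rests on the pad tops at 19 mm and its +y end is already 9 mm up. I continue the turn about the -y end.

```bash
python3 arc.py -15 -0.0288 .0194 15 | sed 's/np.float64//g' | cut -c1-100,500-
```

```text
tilt 9.17 pos [ 0.5479 -0.2195  0.1061] F [-1.5  2.8 16.7] T [-0.58  0.23 -0.1 ]
per row x,z,turn_y: [[(-0.027), (-0.014), (0.218)], [(-0.027), (-0.014), (0.218)], [(-0.027), (-0.01
end y,z [-0.23535554  0.11494672]
```

step_arm(steps=[{"xyz": [-0.028, 0, -0.014], "turn": [0, 0.22, 0], "gripper": -1}, {"xyz": [-0.028, 0, -0.014], "turn": [0, 0.22, 0], "gripper": -1}, {"xyz": [-0.028, 0, -0.014], "turn": [0, 0.22, 0], "gripper": -1}, {"xyz": [-0.028, 0, -0.014], "turn": [0, 0.22, 0], "gripper": -1}, {"xyz": [-0.028, 0, -0.014], "turn": [0, 0.22, 0], "gripper": -1}, {"xyz": [-0.028, 0, -0.014], "turn": [0, 0.22, 0], "gripper": -1}, {"xyz": [-0.028, 0, -0.014], "turn": [0, 0.22, 0], "gripper": -1}, {"xyz": [0, 0, 0], "turn": [0, 0, 0], "gripper": -1}])

```text
time_s: 12.72
position: [0.5478, -0.227, 0.1103]
tool_rot: [[0.005, 1.0, 0.004], [0.999, -0.005, -0.035], [-0.035, 0.004, -0.999]]
ft_force: [0.3, 1.8, 12.1]
grip_width: 0.043
```

```bash
python3 st.py
```

```text
tilt 1.99 -y (np.float64(-28.9), np.float64(18.8)) +y (np.float64(35.1), np.float64(16.6)) centre (np.float64(4.5), np.float64(57.7)) F [ 0.3  1.8 12.1] T [-0.13 -0.05 -0.03] w 0.042953242344839264 t 12.7167
```

step_arm(steps=[{"xyz": [-0.028, 0, -0.013], "turn": [0, 0.22, 0], "gripper": -1}, {"xyz": [-0.028, 0, -0.013], "turn": [0, 0.22, 0], "gripper": -1}, {"xyz": [-0.028, 0, -0.013], "turn": [0, 0.22, 0], "gripper": -1}, {"xyz": [-0.028, 0, -0.013], "turn": [0, 0.22, 0], "gripper": -1}, {"xyz": [-0.028, 0, -0.013], "turn": [0, 0.22, 0], "gripper": -1}, {"xyz": [-0.028, 0, -0.013], "turn": [0, 0.22, 0], "gripper": -1}, {"xyz": [-0.028, 0, -0.013], "turn": [0, 0.22, 0], "gripper": -1}, {"xyz": [-0.028, 0, -0.013], "turn": [0, 0.22, 0], "gripper": -1}, {"xyz": [0, 0, 0], "turn": [0, 0, 0], "gripper": -1}, {"xyz": [0, 0, 0], "turn": [0, 0, 0], "gripper": -1}])

```text
time_s: 13.55
position: [0.5477, -0.2358, 0.114]
tool_rot: [[0.004, 1.0, 0.005], [0.994, -0.005, 0.105], [0.105, 0.004, -0.994]]
ft_force: [0.9, 1.8, 11.6]
grip_width: 0.0425
```

```bash
python3 st.py
```

```text
tilt -6.05 -y (np.float64(-29.0), np.float64(18.3)) +y (np.float64(34.7), np.float64(25.1)) centre (np.float64(-1.3), np.float64(61.5)) F [ 0.9  1.8 11.6] T [-0.05 -0.19 -0.04] w 0.04254652902362898 t 13.55
```

step_arm(steps=[{"xyz": [-0.028, 0, -0.013], "turn": [0, 0.22, 0], "gripper": -1}, {"xyz": [-0.028, 0, -0.013], "turn": [0, 0.22, 0], "gripper": -1}, {"xyz": [0, 0, 0], "turn": [0, 0, 0], "gripper": -1}, {"xyz": [0, 0, 0], "turn": [0, 0, 0], "gripper": -1}])

```text
time_s: 13.88
position: [0.5477, -0.2382, 0.1148]
tool_rot: [[0.004, 1.0, 0.005], [0.99, -0.005, 0.14], [0.14, 0.004, -0.99]]
ft_force: [0.9, -0.5, 9.6]
grip_width: 0.0429
```

```bash
python3 st.py; python3 - <<'E'
from h import *
o=env.observe(); R=o['tool_rot'];p=o['position']
im,d,i=grab('wrist'); W=pts(d,i); T=(W-p)@R  # tool frame
m=(abs(T[...,0])<.019)&(abs(T[...,1])<.009)&(abs(T[...,2]+.018)<.008)
A=np.c_[T[m][:,:2],np.ones(m.sum())]; c=np.linalg.lstsq(A,T[m][:,2],rcond=None)[0]
print('top face in tool frame: slope x',np.degrees(np.arctan(c[0])).round(2),'z0',c[2],m.sum(),'(expect z0 -0.0184)')
z=W[...,2]; w=(abs(W[...,1]+.2322)<.03)&(abs(abs(W[...,0]-.5465)-.031)<.008)&(z>.045)&(z<.065); print('wall top z',np.percentile(z[w],[50,80,95]) if w.any() else None)
im2,d2,i2=grab('side'); a=im2[200:320,220:360]
c=np.hstack([cv2.resize(im[100:310,120:400],(533,400)),cv2.resize(a,(467,400),interpolation=cv2.INTER_CUBIC)]); cv2.imwrite('pics/c7.png',cv2.resize(c,(800,320))[...,::-1])
E
```

```text
tilt -8.07 -y (np.float64(-29.0), np.float64(18.3)) +y (np.float64(34.4), np.float64(27.3)) centre (np.float64(-2.9), np.float64(62.4)) F [ 0.9 -0.5  9.6] T [-0.03 -0.12  0.04] w 0.042853762271557946 t 13.8833
top face in tool frame: slope x -0.15 z0 -0.019296539896349003 2660 (expect z0 -0.0184)
wall top z [0.05533088 0.05607525 0.05669455]
```

View pics/c7.png

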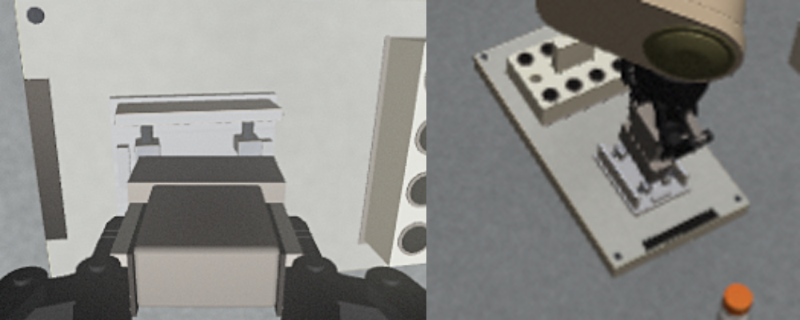

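The block's top face is within 0.2° of the gripper, so the 8° away-tilt is real. The nest walls are still at z = 0.0555, meaning the nest is down. I bring the block upright about its +y end and lift it clear.

step_arm(steps=[{"xyz": [0.028, 0, -0.015], "turn": [0, -0.22, 0], "gripper": -1}, {"xyz": [0.028, 0, -0.015], "turn": [0, -0.22, 0], "gripper": -1}, {"xyz": [0.028, 0, -0.015], "turn": [0, -0.22, 0], "gripper": -1}, {"xyz": [0.028, 0, -0.015], "turn": [0, -0.22, 0], "gripper": -1}, {"xyz": [0.028, 0, -0.015], "turn": [0, -0.22, 0], "gripper": -1}, {"xyz": [0.028, 0, -0.015], "turn": [0, -0.22, 0], "gripper": -1}, {"xyz": [0.028, 0, -0.015], "turn": [0, -0.22, 0], "gripper": -1}, {"xyz": [0.028, 0, -0.015], "turn": [0, -0.22, 0], "gripper": -1}, {"xyz": [0, 0, 0], "turn": [0, 0, 0], "gripper": -1}])

```text
time_s: 14.73
position: [0.5468, -0.2286, 0.1184]
tool_rot: [[0.004, 1.0, -0.0], [1.0, -0.004, -0.001], [-0.001, -0.0, -1.0]]
ft_force: [-0.3, -0.4, -1.8]
grip_width: 0.043
```

```bash
python3 st.py
```

```text
tilt 0.07 -y (np.float64(-28.4), np.float64(25.9)) +y (np.float64(35.6), np.float64(25.8)) centre (np.float64(3.6), np.float64(65.8)) F [-0.3 -0.4 -1.8] T [-0.01 -0.07 -0.07] w 0.04299636020850043 t 14.7333
```

Free: the only force left is the block's weight, about 1.8 N. I lift 20 mm and centre it.

step_arm(steps=[{"xyz": [0, 0, -0.1], "turn": [0, 0, 0], "gripper": -1}, {"xyz": [0, 0, -0.1], "turn": [0, 0, 0], "gripper": -1}, {"xyz": [0, 0, -0.1], "turn": [0, 0, 0], "gripper": -1}, {"xyz": [0, 0, -0.1], "turn": [0, 0, 0], "gripper": -1}, {"xyz": [0, 0, -0.1], "turn": [0, 0, 0], "gripper": -1}, {"xyz": [-0.09, 0, 0], "turn": [0, 0, 0], "gripper": -1}, {"xyz": [0, 0, 0], "turn": [0, 0, 0], "gripper": -1}, {"xyz": [0, 0, 0], "turn": [0, 0, 0], "gripper": -1}, {"xyz": [0, 0, 0], "turn": [0, 0, 0], "gripper": -1}])

```text
time_s: 15.48
position: [0.5466, -0.2329, 0.138]
tool_rot: [[0.005, 1.0, -0.0], [1.0, -0.005, 0.0], [0.0, -0.0, -1.0]]
ft_force: [0.6, -0.8, -1.0]
grip_width: 0.0431
```

```bash
python3 st.py; python3 - <<'E'
from h import *
im,d,i=grab('wrist'); W=pts(d,i); z=W[...,2]
r=(abs(W[...,0]-.547)<.1)&(abs(W[...,1]+.083)<.06)&(z>.045)&(z<.065); print('rack(part view)',rect(W[r]),np.median(z[r]))
w=(abs(W[...,1]+.2322)<.03)&(abs(abs(W[...,0]-.5465)-.031)<.008)&(z>.045)&(z<.065); print('wall top z',np.percentile(z[w],[50,95]))
im2,d2,i2=grab('side'); a=im2[200:320,220:360]
c=np.hstack([cv2.resize(im[100:310,120:400],(533,400)),cv2.resize(a,(467,400),interpolation=cv2.INTER_CUBIC)]); cv2.imwrite('pics/c8.png',cv2.resize(c,(800,320))[...,::-1])
E
```

```text
tilt -0.02 -y (np.float64(-32.7), np.float64(45.4)) +y (np.float64(31.3), np.float64(45.4)) centre (np.float64(-0.7), np.float64(85.4)) F [ 0.6 -0.8 -1. ] T [0.02 0.01 0.  ] w 0.043084893995964095 t 15.4833
rack(part view) ([array([546.63, -83.19]), array([ 86.77, 124.99]), np.float64(89.79)], 11271) 0.05609873375595992
wall top z [0.05536853 0.05659735]
```

View pics/c8.png

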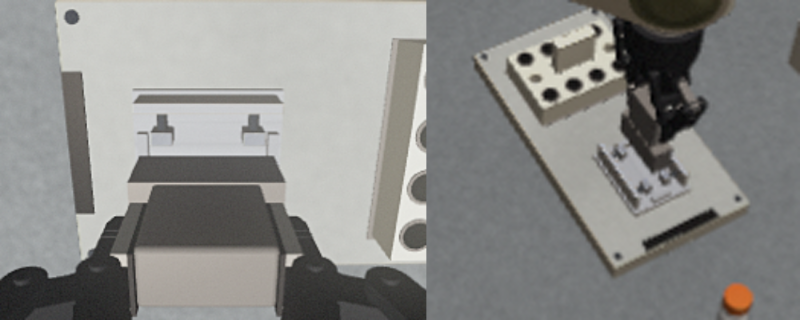

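The pictures show the block held upright above the empty nest, the walls down, and the rack still seated. Handing in.

```bash
python3 -c "
from h import *
print(order.close_job())"
```

```text
the job is handed in; nothing more can be done
None
```

The rack is home on its pegs and let go. The block came free by rocking and is held upright over its nest. I handed the job in at about 15.6 s; no verdict is reported.

**Rack:** it went down until it bottomed on the base with 10 N of contact, then I released it. The last check put its centre at (0.5466, -0.0832), against a measured seat of (0.547, -0.0826), with its top face at z = 0.056 as expected when seated.

**Rocking:** I tilted the block about 21° with its top towards the rack, then about 8° the other way. During the second tilt its centre was about 62–63 mm above the nest floor, under the 66 mm limit. These figures come from the gripper's position. The one direct check, at the 8° tilt, put the block's top face within 0.2° of the gripper and its height about 1 mm higher than that.

**Nest:** its wall tops still read z = 0.0555 after the rocking and at the end, so it was down at both checks. I could not read its rise continuously while rocking.

**Final hold:** the block is upright within 0.1°, about 1 mm off centre sideways. Its underside is about 45 mm above the nest floor, roughly 21 mm above the walls. The only force left on the wrist is about the block's weight.

**Bystanders:** I saw no contact with any of them, but I did not measure their positions again at the end.

The top camera and wrist camera disagreed by about 2 mm in y, within the stated calibration, so I used the wrist camera's values.

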